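# Touch round the four heart pads of the chest trainer

### The job

Check the chest trainer's heart pads before class: with the fingertips press the aortic (blue), then the pulmonary (yellow), then the tricuspid (green), then the mitral (black) pad, in the order in which the students listen. Press each one lightly, so that it gives a few millimetres but never goes down to its stop, stay on it for about a second so that its sound plays, and come right off it before going on. Pick nothing up, and leave the trainer and the things lying on and around it where they are.

Things in the scene. Friction and masses are not known exactly. Their poses are not given: they have to be found in the camera images.
- trainer: Chest trainer: front of an adult torso in tan plastic lying on its back, no head or arms, 435 mm long, 384 mm over the shoulders, chest 90 mm high, nearly flat on top; loose, about 2.7 kg. Origin: on the counter under mid-chest; x towards the neck (ends 235 mm away; waist cut 200 mm the other way), y to the manikin's own right, z up. Four coloured round pads stand on the chest.
- aortic_top (a point): Centre of the top face of the blue aortic pad, a flat silicone-faced disc 32 mm across in a white collar 41 mm across, standing 10 mm above the chest (top 100 mm above the counter); 70 mm to +x and 33 mm to +y of the trainer's origin: upper chest, the manikin's own right of the breastbone. It moves down with the pad; z is up.
- aortic (a joint): How far the blue aortic pad is pressed down, in m: 0 at rest, 0.008 at its hard stop. A spring returns it; it takes about 1.5 N to start, 4 N at 2 mm, 8 N at 5 mm and 12 N at the stop.
- pulmonary_top (a point): Centre of the top face of the yellow pulmonary pad, a flat silicone-faced disc 32 mm across in a white collar 41 mm across, standing 10 mm above the chest (top 100 mm above the counter); 70 mm to +x and 33 mm to -y: upper chest, the manikin's own left of the breastbone, level with the aortic pad. It moves down with the pad; z is up.
- pulmonary (a joint): How far the yellow pulmonary pad is pressed down, in m: 0 at rest, 0.008 at its hard stop. A spring returns it; it takes about 1.5 N to start, 4 N at 2 mm, 8 N at 5 mm and 12 N at the stop.
- tricuspid_top (a point): Centre of the top face of the green tricuspid pad, a flat silicone-faced disc 32 mm across in a white collar 41 mm across, standing 10 mm above the chest (top 100 mm above the counter); 2 mm to -x and 30 mm to -y: lower chest, just on the manikin's own left of the breastbone. It moves down with the pad; z is up.
- tricuspid (a joint): How far the green tricuspid pad is pressed down, in m: 0 at rest, 0.008 at its hard stop. A spring returns it; it takes about 1.5 N to start, 4 N at 2 mm, 8 N at 5 mm and 12 N at the stop.
- mitral_top (a point): Centre of the top face of the black mitral pad, a flat silicone-faced disc 32 mm across in a white collar 41 mm across, standing 10 mm above the chest (top 100 mm above the counter); 34 mm to -x and 90 mm to -y: the apex, lowest and farthest to the manikin's own left. It moves down with the pad; z is up.
- mitral (a joint): How far the black mitral pad is pressed down, in m: 0 at rest, 0.008 at its hard stop. A spring returns it; it takes about 1.5 N to start, 4 N at 2 mm, 8 N at 5 mm and 12 N at the stop.
- chestpiece: Loose burgundy plastic stethoscope chestpiece, diaphragm side down, left lying on the lower (waist) part of the trainer's chest: 45 mm across, 29 mm tall, a steel stem reaching 32 mm from the centre to -x. Origin: centre of its underside. Not to be moved.
- hammer: Loose steel reflex hammer lying on the counter beside the trainer, 235 mm long, handle along x, cross head with two black rubber ends (64 mm across) at +x, 26 mm high. Origin: on the counter under the shaft, 95 mm from the head. Not to be moved.
- tipbox: Loose closed clear acrylic box of spare ear tips on the counter, 97 x 72 x 39 mm. Origin: centre of its underside. Not to be moved.
- coaster: Loose white ceramic tile coaster with a thin blue border on the counter, 100 x 100 x 10 mm. Origin: centre of its underside. Not to be moved.

How it is judged:
By the outcome, as a careful person would: the job done as asked, in the order asked, and still so for the second after the job is handed in, with the robot touching nothing.
It also fails if it takes over 54 s, if anything falls off the work surface, if the arm or the gripper's body presses on something with over 40 N, if the wrist force passes 120 N, or if a joint passes its speed limit or range.

### The arm

A 6-joint arm with a two-finger parallel gripper is mounted at the origin on the work surface. World frame = base frame: x ahead of the robot, y to its left, z up, the work surface at z = 0. Lengths are in m, angles in rad, forces in N, time in s.
With the tool pointing down it reaches from about 0.225 to 0.875 m from the base axis. Payload 3.4 kg.
Tool frame: the origin (TCP) lies midway between the tips of the shut fingers; the grasp point (between the pads) lies 19 mm behind it (manip.grip_point_offset is the distance from the TCP to the grasp point, in m); z points along the fingers, y is the line along which they close (so a half turn about z gives the same grasp; the last joint's range is limited). The gripper opens to 85 mm and grips with 20 to 120 N. Pads are 22 mm wide; open, the fingers measure 114 mm over their backs; the gripper's body (76 mm by 85 mm) begins 54 mm behind the grasp point. The pads swing forward as they close: fully open they stand 13 mm farther back than shut.
Start: joints at [-1.291, 0.276, 1.505, -0, 1.361, -0.121], TCP at [0.224, -0.529, 0.204] pointing down, gripper open.
Joint ranges: [-2.89, 2.89], [-0.75, 2.08], [0.22, 2.7], [-1.18, 4.32], [0.11, 2.71], [-2.7, 2.7]. Speed limits (rad/s): [2.57, 2.57, 3.14, 3.14, 3.14, 3.14].

### API

Orientations are given as a unit quaternion [w, x, y, z].
In Python, from rig import manip gives the robot as it stands.
- The arm moves only by the shell command python3 -m handwheel 'ROWS' [FORCE]. ROWS is JSON, a list of rows, each an object with "translation": the shift along the tool's x, y, z in m, a list of three; "angular": the turn, a rotation vector about the tool's x, y, z in degrees, a list of three; "hand": the closure, from 0 (fully open) to 1 (shut). A call has 1 to 10 rows; each row shifts and turns the commanded pose from where the row before left it, along the tool's axes as they then stand; what a row does not reach is not made up. A row lasts 1/12 s, in which the tool goes at most 41.7 mm and 7.16 degrees, less where a joint would pass 70% of its speed; a pose out of reach is approached as far as the arm can. A call with a gripper value outside its range is refused whole. The fingers move at their own pace and stop on an object; FORCE is the grip in N (left out, the last holds). Time passes only in rows, so rows that do not move let the fingers close. It gives the time, the measured TCP pose, the force, the opening and the grip force at its end, in the units of the state.
- manip.get_state(): the state, without advancing time (a new reading comes with each control period).
- manip.get_image(name): name is "scene" or "top" or "wrist"; returns the picture (420x560x3 uint8, red, green, blue); there is no depth.
- manip.camera_info(name): a dict with "camera_matrix" (3x3 intrinsics, pixels), "eye" and "orientation" of the camera in the world; the wrist camera has in their place "tool_from_camera" (4x4, takes a point from camera to tool coordinates, whose origin is the TCP and whose axes are the flange's). Camera axes: x right, y down, z forward; pixel columns grow to the right and rows downward; lengths in m; the calibration is good to about 2 mm. A picture is of the moment at which its call begins: read the wrist's pose just before it. camera_info takes no time and is no camera call.
- manip.sign_off(): hands the job in; it is judged then, once.
The state is a dict: "clock": time; "qpos": joint angles; "qd": joint speeds; "effort": joint torques, N m; "position": TCP position; "ee_rot": TCP orientation; "contact_force": force on the tool from outside, world axes, zero at the start; "moment": the same for the moment, N m; "width": finger opening in m; "gripper_force": force on a finger pad.
Only numpy, scipy, OpenCV 4.12 (cv2) and the standard library are available. Lean on these libraries where they do the work, as an engineer would, in place of code of your own. Each camera call takes 0.05 s, during which the arm holds its last target. There are 200 camera calls.

## Working session

There is one attempt and no reset: what is moved stays moved. The work goes in short steps, Python scripts to look and compute and a shell command to move; the robot and the scene stay as the last step left them, time stands still between calls to the robot, and variables do not carry over. Pictures are saved under pics/ and viewed, at most 10 in all, crops included, and the job is handed in when it is done.

```bash
mkdir -p pics
python3 - <<'E'
from rig import manip
import cv2
s=manip.get_state();print(s)
for n in("scene","top"):
    cv2.imwrite(f"pics/{n}0.png",manip.get_image(n)[:,:,::-1]);print(n,manip.camera_info(n))
print(manip.camera_info("wrist"))
E
```

```text
{'clock': 0.0, 'qpos': array([-1.29103828e+00,  2.76557021e-01,  1.50615384e+00, -1.62092468e-05,
        1.36074326e+00, -1.20982429e-01]), 'qd': array([-9.21411869e-04, -9.94788280e-05,  1.44022668e-03,  3.35194530e-05,
        5.50618883e-04, -1.01528067e-04]), 'effort': array([-5.09423699e-04, -4.16778195e+01, -2.45803320e+01, -2.04622502e-04,
        1.11631025e-02, -1.53595374e-05]), 'position': array([ 0.2241365 , -0.52885395,  0.2028532 ]), 'ee_rot': array([-9.27175191e-04,  9.79992193e-01,  1.99033753e-01, -8.17113773e-05]), 'contact_force': array([-0.61858998, -0.25710432, -0.39009051]), 'moment': array([ 0.02387466, -0.01242413, -0.0394404 ]), 'gripper_force': 0.0, 'width': 0.0853743276953465}
scene {'camera_matrix': array([[385.74190815,   0.        , 289.24607885],
       [  0.        , 385.74190815, 208.18918226],
       [  0.        ,   0.        ,   1.        ]]), 'eye': array([0.8643579 , 0.47278199, 1.05113583]), 'orientation': array([-0.0742581 ,  0.2985966 ,  0.91733124, -0.25264441])}
top {'camera_matrix': array([[422.18124499,   0.        , 277.6167026 ],
       [  0.        , 422.18124499, 206.9270088 ],
       [  0.        ,   0.        ,   1.        ]]), 'eye': array([0.33554744, 0.00731463, 1.14002646]), 'orientation': array([ 0.05897879, -0.69968865,  0.70813898, -0.07413822])}
{'camera_matrix': array([[345.50384011,   0.        , 277.03057509],
       [  0.        , 345.50384011, 208.56795715],
       [  0.        ,   0.        ,   1.        ]]), 'tool_from_camera': array([[-6.63193368e-05, -9.64647201e-01, -2.63544632e-01,
         6.76227240e-02],
       [ 9.99999827e-01,  8.99123416e-05, -5.80747986e-04,
        -3.04156302e-04],
       [ 5.83912834e-04, -2.63544625e-01,  9.64647029e-01,
        -1.69606233e-01],
       [ 0.00000000e+00,  0.00000000e+00,  0.00000000e+00,
         1.00000000e+00]])}
```

View pics/top0.png

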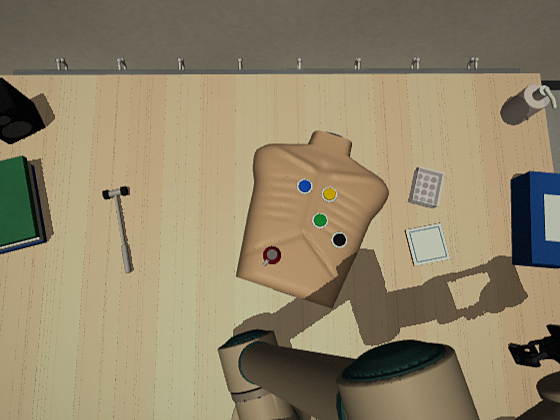

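View pics/scene0.png

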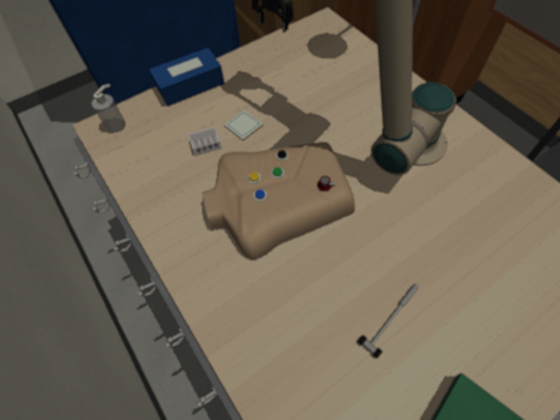

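The top picture shows the pads at blue (305,186), yellow (330,194), green (320,220) and black (340,239). In the scene picture they are at (260,195), (255,177), (277,172) and (282,154). The chestpiece lies near (271,255) in the top view, clear of the pads. Next I'll triangulate.

```bash
cat > h.py <<'E'
import cv2,numpy as np
from scipy.spatial.transform import Rotation as R
Q=lambda q:R.from_quat(np.asarray(q),scalar_first=True)
L=dict(blue=(.070,.033),yellow=(.070,-.033),green=(-.002,-.030),black=(-.034,-.090))
def centre(im,c,seed,r=11):
    hsv=cv2.cvtColor(im,cv2.COLOR_RGB2HSV);h,s,v=cv2.split(hsv)
    m={'blue':(h>100)&(h<130)&(s>110),'yellow':(h>20)&(h<35)&(s>150),'green':(h>45)&(h<85)&(s>110),'black':v<60}[c]
    k=np.zeros(m.shape,np.uint8);cv2.circle(k,seed,r,1,-1)
    n,lab,st,ce=cv2.connectedComponentsWithStats((m&(k>0)).astype(np.uint8))
    i=1+np.argmax(st[1:,4]);return ce[i],st[i,4]
def ray(K,Rm,p):
    return Rm@np.linalg.solve(K,[p[0],p[1],1.])
def tri(rays):
    A=np.zeros((3,3));b=np.zeros(3)
    for e,d in rays:
        d=d/np.linalg.norm(d);P=np.eye(3)-np.outer(d,d);A+=P;b+=P@e
    return np.linalg.solve(A,b)
def onz(e,d,z): return e+d*(z-e[2])/d[2]
def fit(pts):
    c=list(pts);a=np.array([L[k] for k in c]);b=np.array([pts[k][:2] for k in c])
    t=a-a.mean(0);u=b-b.mean(0)
    th=np.arctan2((t[:,0]*u[:,1]-t[:,1]*u[:,0]).sum(),(t*u).sum())
    M=np.array([[np.cos(th),-np.sin(th)],[np.sin(th),np.cos(th)]]);o=b.mean(0)-M@a.mean(0)
    return th,o,{k:o+M@np.array(L[k]) for k in L}
E
python3 - <<'E'
from h import *
from rig import manip
S=dict(top=dict(blue=(305,186),yellow=(330,194),green=(320,220),black=(340,239)),scene=dict(blue=(260,195),yellow=(255,177),green=(277,172),black=(282,154)))
I={n:cv2.imread(f"pics/{n}0.png")[:,:,::-1].copy() for n in S}
C={n:manip.camera_info(n) for n in S}
pts={};pt={};ps={}
for c in L:
    rs=[]
    for n in S:
        p,a=centre(I[n],c,S[n][c]);i=C[n];rs.append((i['eye'],ray(i['camera_matrix'],Q(i['orientation']).as_matrix(),p)));print(c,n,p.round(1),a)
    pts[c]=tri(rs);pt[c]=onz(*rs[0],.1);ps[c]=onz(*rs[1],.1);print(pts[c].round(4),pt[c].round(4),ps[c].round(4))
for d in(pts,pt,ps):
    th,o,f=fit(d);print(np.degrees(th),o,{k:(v.round(4),((v-d[k][:2])*1e3).round(1)) for k,v in f.items()})
E
```

```text
blue top [304.4 185.5] 115
blue scene [259.5 193.7] 56
[ 0.5884 -0.0847  0.0965] [ 0.5884 -0.0853  0.1   ] [ 0.5887 -0.0817  0.1   ]
yellow top [329.2 193.7] 111
yellow scene [253.7 175.9] 55
[ 0.5669 -0.1476  0.0972] [ 0.5667 -0.1476  0.1   ] [ 0.5675 -0.1452  0.1   ]
green top [319.8 219.9] 115
green scene [276.9 171. ] 48
[ 0.4998 -0.1214  0.0963] [ 0.4997 -0.1215  0.1   ] [ 0.5008 -0.1185  0.1   ]
black top [339.1 239.4] 121
black scene [281.4 154. ] 50
[ 0.4504 -0.168   0.0951] [ 0.4505 -0.1678  0.1   ] [ 0.4521 -0.164   0.1   ]
-18.71912367518444 [ 0.51139813 -0.09366898] {'blue': (array([ 0.5883, -0.0849]), array([-0.1, -0.2])), 'yellow': (array([ 0.5671, -0.1474]), array([0.2, 0.2])), 'green': (array([ 0.4999, -0.1214]), array([ 0.1, -0. ])), 'black': (array([ 0.4503, -0.168 ]), array([-0.1,  0. ]))}
-18.880903932603694 [ 0.51145087 -0.09375457] {'blue': (array([ 0.5884, -0.0852]), array([-0. ,  0.1])), 'yellow': (array([ 0.567 , -0.1476]), array([ 0.3, -0. ])), 'green': (array([ 0.4999, -0.1215]), array([0.1, 0. ])), 'black': (array([ 0.4502, -0.1679]), array([-0.3, -0.1]))}
-18.920001731941863 [ 0.51238091 -0.09054453] {'blue': (array([ 0.5893, -0.082 ]), array([ 0.6, -0.3])), 'yellow': (array([ 0.5679, -0.1445]), array([0.4, 0.8])), 'green': (array([ 0.5008, -0.1183]), array([0. , 0.3])), 'black': (array([ 0.451 , -0.1647]), array([-1. , -0.7]))}
```

Both views agree within 3 mm, the heights come out at about 0.096 m, and the layout fits to 0.3 mm. I'll move above the aortic pad with the fingers shut.

```bash
python3 -m handwheel '[{"translation":[0.0255,-0.0134,0],"angular":[0,0,0],"hand":1},{"translation":[0.0255,-0.0134,0],"angular":[0,0,0],"hand":1},{"translation":[0.0255,-0.0134,0],"angular":[0,0,0],"hand":1},{"translation":[0.0255,-0.0134,0],"angular":[0,0,0],"hand":1},{"translation":[0.0255,-0.0134,0],"angular":[0,0,0],"hand":1},{"translation":[0.0255,-0.0134,0],"angular":[0,0,0],"hand":1},{"translation":[0.0255,-0.0134,0],"angular":[0,0,0],"hand":1},{"translation":[0.0255,-0.0134,0],"angular":[0,0,0],"hand":1},{"translation":[0.0255,-0.0134,0],"angular":[0,0,0],"hand":1},{"translation":[0.0255,-0.0134,0],"angular":[0,0,0],"hand":1}]'
python3 -m handwheel '[{"translation":[0.0255,-0.0134,0],"angular":[0,0,0],"hand":1},{"translation":[0.0255,-0.0134,0],"angular":[0,0,0],"hand":1},{"translation":[0.0255,-0.0134,0],"angular":[0,0,0],"hand":1},{"translation":[0.0255,-0.0134,0],"angular":[0,0,0],"hand":1},{"translation":[0.0255,-0.0134,0],"angular":[0,0,0],"hand":1},{"translation":[0.0255,-0.0134,0],"angular":[0,0,0],"hand":1},{"translation":[0.0255,-0.0134,0],"angular":[0,0,0],"hand":1},{"translation":[0.0,0.0,0],"angular":[0,0,0],"hand":1},{"translation":[0.0,0.0,0],"angular":[0,0,0],"hand":1}]'
cat >> h.py <<'E'
def rel(t):
    from rig import manip
    s=manip.get_state();d=Q(s['ee_rot']).inv().apply(np.array(t)-s['position'])
    print('clock',round(s['clock'],2),'pos',s['position'].round(4),'F',s['contact_force'].round(2),'tool delta mm',(d*1e3).round(1))
    return s
E
python3 - <<'E'
from h import *
from rig import manip
s=rel([.5885,-.084,.12])
im=manip.get_image("wrist");cv2.imwrite("pics/w1.png",im[:,:,::-1])
i=manip.camera_info("wrist");T=i['tool_from_camera'];Rt=Q(s['ee_rot']).as_matrix()
e=s['position']+Rt@T[:3,3];np.save('w1.npy',np.r_[e,(Rt@T[:3,:3]).ravel()])
G=dict(blue=(.5885,-.084,.1),yellow=(.567,-.1465,.1),green=(.500,-.1205,.1),black=(.4505,-.167,.1))
for c,g in G.items():
    p=i['camera_matrix']@((Rt@T[:3,:3]).T@(np.array(g)-e));p=p[:2]/p[2]
    try: q,a=centre(im,c,tuple(int(v) for v in p),32);print(c,p.round(),q.round(1),a,onz(e,ray(i['camera_matrix'],Rt@T[:3,:3],q),.1).round(4))
    except Exception as x: print(c,p,x)
E
```

```text
clock: 0.93
position: [0.4073, -0.3051, 0.2034]
ee_rot: [-0.0, 0.98, 0.199, -0.0]
contact_force: [0.7, -0.5, 0.3]
width: -0.0
gripper_force: 0.0
clock: 1.68
position: [0.5349, -0.1494, 0.2031]
ee_rot: [-0.0, 0.98, 0.2, -0.001]
contact_force: [-1.3, -0.8, -0.9]
width: -0.0001
gripper_force: 0.0
clock 1.68 pos [ 0.5349 -0.1494  0.2031] F [-1.3  -0.82 -0.89] tool delta mm [ 75.1 -39.   83. ]
blue [226. 104.] [226.6 102.6] 1266 [ 0.5896 -0.0841  0.1   ]
yellow [290. 163.] [291.6 163.6] 576 [ 0.5667 -0.1477  0.1   ]
green [229. 225.] [228.1 222.1] 775 [ 0.5017 -0.119   0.1   ]
black [258. 294.] [258.8 297.5] 2385 [ 0.4473 -0.1688  0.1   ]
```

View pics/w1.png

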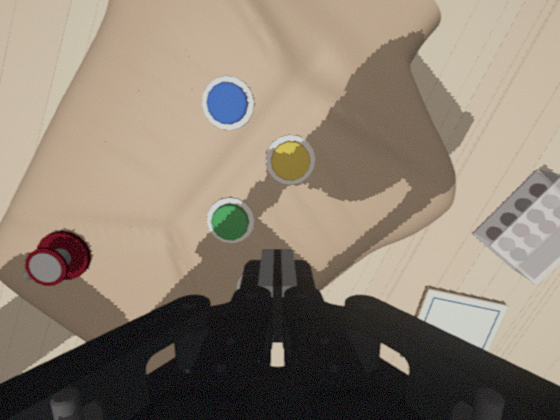

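The wrist view shows blue at (227,103), yellow at (291,160) and green at (230,220), partly in shadow. Black is hidden behind the fingers. The blue position agrees to about 1 mm.

```bash
python3 -m handwheel '[{"translation":[0.0126,-0.0065,0.0],"angular":[0,0,0],"hand":1},{"translation":[0.0126,-0.0065,0.01],"angular":[0,0,0],"hand":1},{"translation":[0.0126,-0.0065,0.014],"angular":[0,0,0],"hand":1},{"translation":[0.0126,-0.0065,0.02],"angular":[0,0,0],"hand":1},{"translation":[0.0126,-0.0065,0.02],"angular":[0,0,0],"hand":1},{"translation":[0.0126,-0.0065,0.02],"angular":[0,0,0],"hand":1},{"translation":[0,0,0.003],"angular":[0,0,0],"hand":1},{"translation":[0,0,0],"angular":[0,0,0],"hand":1},{"translation":[0,0,0],"angular":[0,0,0],"hand":1}]'
python3 -c "
from h import *
rel([.589,-.0843,.1])"
```

```text
clock: 2.48
position: [0.5889, -0.0855, 0.1167]
ee_rot: [0.0, 0.98, 0.199, -0.0]
contact_force: [0.7, -0.1, 1.0]
width: 0.0003
gripper_force: 0.0
clock 2.48 pos [ 0.5889 -0.0855  0.1167] F [ 0.7  -0.11  1.02] tool delta mm [ 0.5 -1.1 16.7]
```

```bash
python3 -m handwheel '[{"translation":[0.0005,-0.001,0.005],"angular":[0,0,0],"hand":1},{"translation":[0,0,0.005],"angular":[0,0,0],"hand":1},{"translation":[0,0,0.003],"angular":[0,0,0],"hand":1},{"translation":[0,0,0.002],"angular":[0,0,0],"hand":1},{"translation":[0,0,0.001],"angular":[0,0,0],"hand":1},{"translation":[0,0,0],"angular":[0,0,0],"hand":1},{"translation":[0,0,0],"angular":[0,0,0],"hand":1}]'
python3 -m handwheel '[{"translation":[0,0,0.001],"angular":[0,0,0],"hand":1},{"translation":[0,0,0],"angular":[0,0,0],"hand":1}]'
python3 -m handwheel '[{"translation":[0,0,0.001],"angular":[0,0,0],"hand":1},{"translation":[0,0,0],"angular":[0,0,0],"hand":1}]'
```

```text
clock: 3.07
position: [0.5891, -0.0842, 0.1008]
ee_rot: [0.0, 0.98, 0.199, 0.0]
contact_force: [-0.6, 0.6, 1.6]
width: 0.0002
gripper_force: 0.0
clock: 3.23
position: [0.5891, -0.0841, 0.0997]
ee_rot: [0.0, 0.98, 0.199, 0.0]
contact_force: [0.0, -0.2, -0.6]
width: 0.0001
gripper_force: 0.0
clock: 3.4
position: [0.589, -0.0841, 0.0986]
ee_rot: [0.0, 0.98, 0.199, -0.0]
contact_force: [-0.0, -0.6, -0.4]
width: 0.0002
gripper_force: 0.0
```

```bash
python3 -m handwheel '[{"translation":[0,0,0.001],"angular":[0,0,0],"hand":1},{"translation":[0,0,0],"angular":[0,0,0],"hand":1}]'
python3 -m handwheel '[{"translation":[0,0,0.001],"angular":[0,0,0],"hand":1},{"translation":[0,0,0],"angular":[0,0,0],"hand":1}]'
```

```text
clock: 3.57
position: [0.589, -0.084, 0.0975]
ee_rot: [-0.0, 0.98, 0.199, -0.0]
contact_force: [-0.1, -0.5, 0.7]
width: 0.0003
gripper_force: 0.0
clock: 3.73
position: [0.589, -0.0841, 0.0965]
ee_rot: [-0.0, 0.98, 0.199, -0.0]
contact_force: [-0.3, -0.1, 0.6]
width: 0.0003
gripper_force: 0.0
```

```bash
python3 -m handwheel '[{"translation":[0,0,0.001],"angular":[0,0,0],"hand":1},{"translation":[0,0,0],"angular":[0,0,0],"hand":1}]'
python3 -m handwheel '[{"translation":[0,0,0.001],"angular":[0,0,0],"hand":1},{"translation":[0,0,0],"angular":[0,0,0],"hand":1}]'
```

```text
clock: 3.9
position: [0.589, -0.0841, 0.0955]
ee_rot: [-0.0, 0.98, 0.199, -0.0]
contact_force: [-0.4, 0.5, -0.3]
width: 0.0002
gripper_force: 0.0
clock: 4.07
position: [0.589, -0.084, 0.0945]
ee_rot: [-0.0, 0.98, 0.199, -0.0]
contact_force: [-0.1, 0.3, -0.2]
width: 0.0002
gripper_force: 0.0
```

Run:
```python
from h import *
from rig import manip
a=manip.get_image("wrist")[150:420,140:420];b=manip.get_image("scene")[120:260,180:360]
s=manip.get_state();print(s['contact_force'],s['effort'],s['moment'])
a=cv2.resize(a,(400,386));b=cv2.resize(b,(400,311))
o=np.zeros((386,800,3),np.uint8);o[:,:400]=a;o[:311,400:]=b
cv2.imwrite("pics/c2.png",o[:,:,::-1])
```

```text
[-0.2787687   0.17838752  0.29769836] [-6.93093789e-04 -4.52897000e+01 -2.18680108e+01 -4.86212211e-04
  1.78893257e-03 -3.14496994e-06] [-0.02304303  0.04057972 -0.00887145]
```

View pics/c2.png

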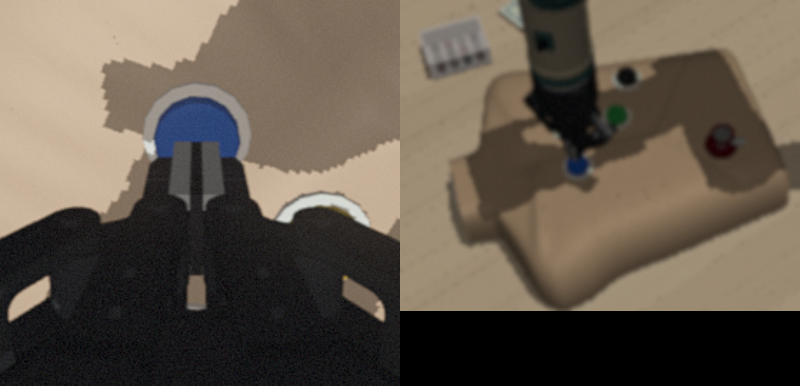

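The wrist crop shows the fingertips centred over the blue disc, whose apparent size (about 84 px) puts it still a few millimetres below the tips. There's no force yet, so I'll keep going down in 1 mm steps.

```bash
python3 -m handwheel '[{"translation":[0,0,0.001],"angular":[0,0,0],"hand":1},{"translation":[0,0,0],"angular":[0,0,0],"hand":1}]'
python3 -m handwheel '[{"translation":[0,0,0.001],"angular":[0,0,0],"hand":1},{"translation":[0,0,0],"angular":[0,0,0],"hand":1}]'
```

```text
clock: 4.33
position: [0.589, -0.0841, 0.0936]
ee_rot: [0.0, 0.98, 0.199, -0.0]
contact_force: [-0.6, 0.3, 0.1]
width: -0.0003
gripper_force: 0.0
clock: 4.5
position: [0.589, -0.0841, 0.0925]
ee_rot: [-0.0, 0.98, 0.199, -0.0]
contact_force: [1.1, 0.5, -0.5]
width: -0.0001
gripper_force: 0.0
```

Run:
```python
from h import *
from rig import manip
s=manip.get_state();im=manip.get_image("wrist");i=manip.camera_info("wrist");T=i['tool_from_camera'];Rt=Q(s['ee_rot']).as_matrix()
print(s['position'],s['contact_force'])
h,S,v=cv2.split(cv2.cvtColor(im,cv2.COLOR_RGB2HSV));m=(h>100)&(h<130)&(S>110)
ys,xs=np.nonzero(m[180:260,220:340]);
for y in range(ys.min(),ys.max()+1): print(y+180,xs[ys==y].min()+220,xs[ys==y].max()+220,end='; ')
w=np.load('w1.npy');e=w[:3];W=w[3:].reshape(3,3);q=[226.6,102.6];K=i['camera_matrix']
for z in(.088,.092,.096,.1): print(z,onz(e,ray(K,W,q),z))
```

```text
[ 0.58895052 -0.08406746  0.09252582] [ 1.06441196  0.48713977 -0.47208173]
219 273 273; 220 271 286; 221 268 288; 222 266 289; 223 263 291; 224 261 293; 225 260 295; 226 259 296; 227 258 297; 228 257 298; 229 256 299; 230 255 299; 231 254 300; 232 253 301; 233 253 302; 234 252 302; 235 252 303; 236 251 304; 237 251 304; 238 251 304; 239 251 305; 240 250 305; 241 250 305; 242 250 305; 243 249 305; 244 249 306; 245 249 306; 246 249 306; 247 248 306; 248 248 306; 249 248 306; 250 248 307; 251 249 307; 252 249 307; 253 249 306; 254 250 306; 255 250 306; 256 250 305; 257 250 305; 258 250 305; 259 250 304; 0.088 [ 0.5892349  -0.08237996  0.088     ]
0.092 [ 0.58934641 -0.08294494  0.092     ]
0.096 [ 0.58945792 -0.08350993  0.096     ]
0.1 [ 0.58956943 -0.08407491  0.1       ]
```

```bash
python3 -m handwheel '[{"translation":[0,0,0.001],"angular":[0,0,0],"hand":1},{"translation":[0,0,0],"angular":[0,0,0],"hand":1}]' | sed -n '2p;4p'
python3 -m handwheel '[{"translation":[0,0,0.001],"angular":[0,0,0],"hand":1},{"translation":[0,0,0],"angular":[0,0,0],"hand":1}]'| sed -n '2p;4p'
```

```text
position: [0.589, -0.0841, 0.0916]
contact_force: [0.1, -0.0, -0.1]
position: [0.589, -0.084, 0.0905]
contact_force: [0.2, 0.4, -1.0]
```

```bash
cat > d.py <<'E'
from h import *
from rig import manip
s=manip.get_state();im=manip.get_image("wrist")
h,S,v=cv2.split(cv2.cvtColor(im,cv2.COLOR_RGB2HSV));m=((h>100)&(h<130)&(S>110))
c,_=max(((q,cv2.contourArea(q)) for q in cv2.findContours(m.astype(np.uint8),cv2.RETR_EXTERNAL,cv2.CHAIN_APPROX_NONE)[0]),key=lambda t:t[1])
p=c[:,0].astype(float);p=p[p[:,1]<247]
p=np.array([q for q in p if all(not(m[int(q[1])-k,int(q[0])]) for k in(1,)) or q[1]>235 and (q[0]<265 or q[0]>292)])
for _ in range(3):
    A=np.c_[2*p,np.ones(len(p))];x=np.linalg.lstsq(A,(p**2).sum(1),rcond=None)[0];r=np.sqrt(x[2]+x[0]**2+x[1]**2)
    e=abs(np.hypot(*(p-x[:2]).T)-r);p=p[e<1.2] if (e<1.2).sum()>20 else p
print(s['position'].round(4),s['contact_force'].round(2),'disc',x[:2].round(1),'r',r.round(2),'sat row 236',S[236,225:330].tolist())
cv2.imwrite("pics/c3.png",cv2.resize(im[200:300,200:350],(750,500),interpolation=cv2.INTER_NEAREST)[:,:,::-1])
E
python3 d.py
```

```text
[ 0.589  -0.084   0.0905] [ 0.16  0.45 -0.96] disc [277.5 249.6] r 28.94 sat row 236 [75, 70, 65, 69, 70, 73, 65, 69, 66, 63, 69, 65, 70, 70, 67, 42, 22, 24, 25, 23, 25, 23, 23, 26, 18, 19, 101, 147, 150, 149, 153, 163, 150, 161, 157, 166, 160, 160, 148, 170, 168, 150, 146, 155, 155, 158, 149, 156, 162, 152, 154, 153, 157, 164, 162, 159, 148, 155, 160, 166, 152, 166, 151, 155, 154, 147, 153, 162, 147, 160, 174, 153, 153, 161, 168, 156, 147, 160, 129, 86, 19, 15, 23, 24, 24, 26, 25, 21, 24, 34, 62, 66, 70, 72, 70, 70, 69, 67, 68, 70, 71, 68, 67, 70, 67]
```

View pics/c3.png

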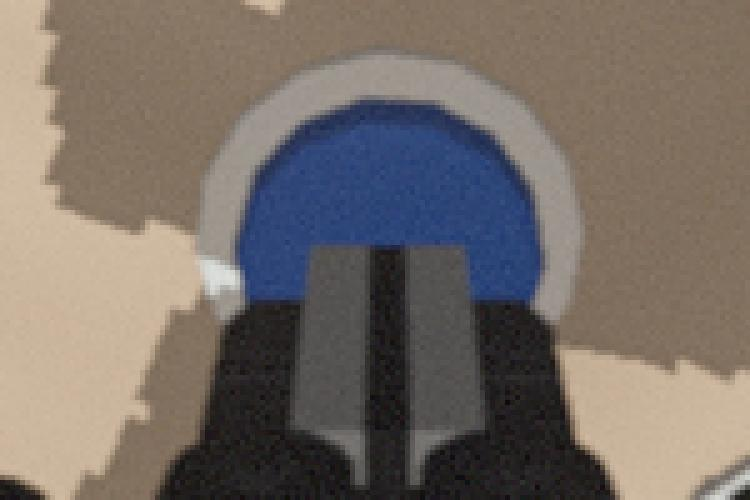

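```bash
python3 - <<'E'
from h import *
from rig import manip
i=manip.camera_info("wrist");T=i['tool_from_camera'];K=i['camera_matrix'];s=manip.get_state();Rt=Q(s['ee_rot']).as_matrix()
w=np.load('w1.npy');W=w[3:].reshape(3,3)
e2=s['position']+Rt@T[:3,3];W2=Rt@T[:3,:3]
print(s['effort'],tri([(w[:3],ray(K,W,[226.6,102.6])),(e2,ray(K,W2,[277.5,249.6]))]))
# yellow, collar-based views: where does now-ray meet heights
for z in(.085,.09,.095): print(z,onz(e2,ray(K,W2,[277.5,249.6]),z))
t=manip.camera_info("top");Rm=Q(t['orientation']).as_matrix()
E
python3 -m handwheel '[{"translation":[0,0,0.001],"angular":[0,0,0],"hand":1},{"translation":[0,0,0],"angular":[0,0,0],"hand":1}]'| sed -n '2p;4p'
```

```text
[-2.41973212e-03 -4.53918421e+01 -2.17646724e+01 -6.52056951e-04
 -6.45693974e-03 -3.57930219e-05] [ 0.58952873 -0.08350184  0.09516267]
0.085 [ 0.58583958 -0.08522121  0.085     ]
0.09 [ 0.58770398 -0.08442687  0.09      ]
0.095 [ 0.58956838 -0.08363252  0.095     ]
position: [0.589, -0.0841, 0.0895]
contact_force: [0.8, -0.1, 0.3]
```

Joint torques haven't changed either, so there's truly no contact yet. I'll keep going down with the force watched at each step.

```bash
python3 -m handwheel '[{"translation":[0,0,0.001],"angular":[0,0,0],"hand":1},{"translation":[0,0,0],"angular":[0,0,0],"hand":1}]'| sed -n '2p;4p'
python3 -m handwheel '[{"translation":[0,0,0.001],"angular":[0,0,0],"hand":1},{"translation":[0,0,0],"angular":[0,0,0],"hand":1}]'| sed -n '2p;4p'
python3 -m handwheel '[{"translation":[0,0,0.001],"angular":[0,0,0],"hand":1},{"translation":[0,0,0],"angular":[0,0,0],"hand":1}]'| sed -n '2p;4p'
```

```text
position: [0.589, -0.084, 0.0885]
contact_force: [0.2, -0.4, -0.2]
position: [0.589, -0.084, 0.0875]
contact_force: [-0.8, 0.3, 1.0]
position: [0.589, -0.0841, 0.0865]
contact_force: [-0.9, 0.8, 0.2]
```

Run:
```python
from h import *
from rig import manip
s=manip.get_state();print(s['effort'][:3],s['width'])
def proj(i,e,Rm,p):
    q=i['camera_matrix']@(Rm.T@(np.array(p)-e));return q[:2]/q[2]
im=manip.get_image("scene");i=manip.camera_info("scene");Rm=Q(i['orientation']).as_matrix()
for n,p in(('tcp',s['position']),('tcp+20',s['position']+[0,0,.02]),('disc97',[.589,-.084,.097])): print(n,proj(i,i['eye'],Rm,p).round(1))
a=cv2.resize(im[150:225,210:310],(400,300),interpolation=cv2.INTER_NEAREST)
w=manip.get_image("wrist");b=cv2.resize(w[200:300,200:333],(400,300),interpolation=cv2.INTER_NEAREST)
cv2.imwrite("pics/c4.png",np.hstack([a,b])[:,:,::-1])
```

```text
[-3.49440605e-03 -4.56043196e+01 -2.17462295e+01] -0.00022276678780211215
tcp [259.4 195.7]
tcp+20 [258.8 192. ]
disc97 [259.1 193.8]
```

View pics/c4.png

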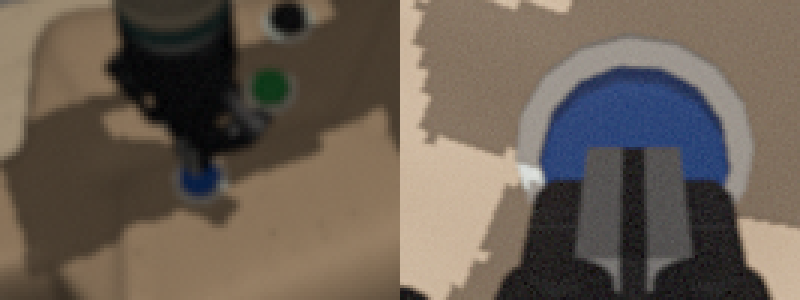

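The left crop (scene) shows the tip just at the blue disc. The right crop (wrist) shows the disc growing as I descend, so it isn't pressed yet. The real tips evidently sit somewhat behind the nominal TCP, so I'll continue in steps guided by force.

```bash
python3 -m handwheel '[{"translation":[0,0,0.001],"angular":[0,0,0],"hand":1},{"translation":[0,0,0],"angular":[0,0,0],"hand":1}]'| sed -n '2p;4p'
python3 -m handwheel '[{"translation":[0,0,0.001],"angular":[0,0,0],"hand":1},{"translation":[0,0,0],"angular":[0,0,0],"hand":1}]'| sed -n '2p;4p'
```

```text
position: [0.589, -0.084, 0.0856]
contact_force: [-0.8, -0.4, 0.1]
position: [0.589, -0.0841, 0.0845]
contact_force: [-0.4, 0.0, 0.5]
```

```bash
python3 -m handwheel '[{"translation":[0,0,0.001],"angular":[0,0,0],"hand":1},{"translation":[0,0,0],"angular":[0,0,0],"hand":1}]'| sed -n '2p;4p'
python3 -m handwheel '[{"translation":[0,0,0],"angular":[0,0,0],"hand":1},{"translation":[0,0,0],"angular":[0,0,0],"hand":1}]'| sed -n '2p;4p'
```

```text
position: [0.589, -0.0841, 0.0835]
contact_force: [-0.1, 0.0, -0.2]
position: [0.5891, -0.0841, 0.0837]
contact_force: [-0.8, -0.2, -0.9]
```

```bash
python3 -m handwheel '[{"translation":[0,0,0.001],"angular":[0,0,0],"hand":1},{"translation":[0,0,0],"angular":[0,0,0],"hand":1}]'| sed -n '2p;4p'
python3 -m handwheel '[{"translation":[0,0,0.001],"angular":[0,0,0],"hand":1},{"translation":[0,0,0],"angular":[0,0,0],"hand":1}]'| sed -n '2p;4p'
```

```text
position: [0.589, -0.0841, 0.0826]
contact_force: [0.8, -0.8, -1.1]
position: [0.589, -0.0841, 0.0815]
contact_force: [-0.2, 0.1, 0.7]
```

```bash
python3 -m handwheel '[{"translation":[0,0,0.001],"angular":[0,0,0],"hand":1},{"translation":[0,0,0],"angular":[0,0,0],"hand":1}]'| sed -n '2p;4p'
python3 d.py | cut -c1-110
```

```text
position: [0.589, -0.084, 0.0805]
contact_force: [-0.6, 0.2, -0.5]
[ 0.589  -0.084   0.0805] [-0.56  0.18 -0.52] disc [277.4 257.8] r 31.08 sat row 236 [66, 65, 71, 71, 71, 63,
```

From two heights, the disc is at z≈0.10. The front edge of the tip, seen in the image, puts the real tips roughly 25–30 mm behind the nominal TCP. Contact should come near TCP z≈0.07, so I'll keep going with the force guard.

```bash
python3 -m handwheel '[{"translation":[0,0,0.001],"angular":[0,0,0],"hand":1},{"translation":[0,0,0.001],"angular":[0,0,0],"hand":1},{"translation":[0,0,0],"angular":[0,0,0],"hand":1}]'| sed -n '2p;4p'
```

```text
position: [0.5889, -0.084, 0.0785]
contact_force: [0.4, -0.5, 0.0]
```

```bash
python3 -m handwheel '[{"translation":[0,0,0.001],"angular":[0,0,0],"hand":1},{"translation":[0,0,0.001],"angular":[0,0,0],"hand":1},{"translation":[0,0,0],"angular":[0,0,0],"hand":1}]'| sed -n '2p;4p'
```

```text
position: [0.5889, -0.0841, 0.0764]
contact_force: [-0.3, -0.7, 0.6]
```

```bash
python3 -m handwheel '[{"translation":[0,0,0.001],"angular":[0,0,0],"hand":1},{"translation":[0,0,0.001],"angular":[0,0,0],"hand":1},{"translation":[0,0,0],"angular":[0,0,0],"hand":1}]'| sed -n '2p;4p'
```

```text
position: [0.5889, -0.084, 0.0744]
contact_force: [0.2, 0.2, -0.2]
```

```bash
python3 -m handwheel '[{"translation":[0,0,0.001],"angular":[0,0,0],"hand":1},{"translation":[0,0,0.001],"angular":[0,0,0],"hand":1},{"translation":[0,0,0],"angular":[0,0,0],"hand":1}]'| sed -n '2p;4p'
python3 - <<'E'
from h import *
from rig import manip
im=manip.get_image("scene");w=manip.get_image("wrist")
a=cv2.resize(im[150:225,210:310],(400,300),interpolation=cv2.INTER_CUBIC)
b=cv2.resize(w[180:330,180:380],(400,300),interpolation=cv2.INTER_NEAREST)
cv2.imwrite("pics/c5.png",np.hstack([a,b])[:,:,::-1])
E
```

```text
position: [0.5891, -0.0841, 0.0726]
contact_force: [-0.5, -1.0, 0.3]
```

View pics/c5.png

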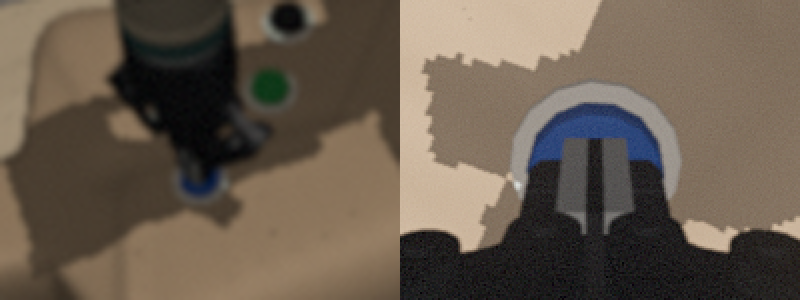

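The tips (right crop, front edge at about row 139 of the crop) are now close to the disc and centred left-right. I'll continue.

```bash
python3 -m handwheel '[{"translation":[0,0,0.001],"angular":[0,0,0],"hand":1},{"translation":[0,0,0],"angular":[0,0,0],"hand":1}]'| sed -n '2p;4p'
```

```text
position: [0.5892, -0.0841, 0.0719]
contact_force: [-1.0, 0.5, 2.2]
```

```bash
python3 -m handwheel '[{"translation":[0,0,0.001],"angular":[0,0,0],"hand":1},{"translation":[0,0,0],"angular":[0,0,0],"hand":1}]'| sed -n '2p;4p'
```

```text
position: [0.5891, -0.0841, 0.0709]
contact_force: [-0.5, -0.2, 3.9]
```

```bash
python3 -m handwheel '[{"translation":[0,0,0.001],"angular":[0,0,0],"hand":1},{"translation":[0,0,0],"angular":[0,0,0],"hand":1}]'| sed -n '2p;4p'
```

```text
position: [0.5892, -0.0841, 0.07]
contact_force: [-1.3, -0.0, 4.8]
```

```bash
python3 -m handwheel '[{"translation":[0,0,0.001],"angular":[0,0,0],"hand":1},{"translation":[0,0,0],"angular":[0,0,0],"hand":1}]'| sed -n '2p;4p'
```

```text
position: [0.5892, -0.0841, 0.069]
contact_force: [-1.8, 0.6, 6.1]
```

Contact came at TCP z≈0.0725, and at 0.069 the force is 6 N, which is about 3.5 mm of travel. I'll hold one second and then lift off.

```bash
python3 -m handwheel '[{"translation":[0,0,0],"angular":[0,0,0],"hand":1},{"translation":[0,0,0],"angular":[0,0,0],"hand":1},{"translation":[0,0,0],"angular":[0,0,0],"hand":1},{"translation":[0,0,0],"angular":[0,0,0],"hand":1},{"translation":[0,0,0],"angular":[0,0,0],"hand":1},{"translation":[0,0,0],"angular":[0,0,0],"hand":1},{"translation":[0,0,0],"angular":[0,0,0],"hand":1},{"translation":[0,0,0],"angular":[0,0,0],"hand":1},{"translation":[0,0,0],"angular":[0,0,0],"hand":1},{"translation":[0,0,0],"angular":[0,0,0],"hand":1}]'| sed -n '1,2p;4p'
python3 -m handwheel '[{"translation":[0,0,0],"angular":[0,0,0],"hand":1},{"translation":[0,0,-0.004],"angular":[0,0,0],"hand":1},{"translation":[0,0,-0.008],"angular":[0,0,0],"hand":1},{"translation":[0,0,-0.009],"angular":[0,0,0],"hand":1},{"translation":[0,0,-0.009],"angular":[0,0,0],"hand":1},{"translation":[0,0,0],"angular":[0,0,0],"hand":1},{"translation":[0,0,0],"angular":[0,0,0],"hand":1}]'| sed -n '1,2p;4p'
python3 - <<'E'
from h import *
from rig import manip
s=rel([.567,-.1467,.08])
im=manip.get_image("top");i=manip.camera_info("top");d={}
for c,p in dict(blue=(305,186),yellow=(330,194),green=(320,220),black=(340,239)).items():
    try:q,a=centre(im,c,p,9);d[c]=onz(i['eye'],ray(i['camera_matrix'],Q(i['orientation']).as_matrix(),q),.1);print(c,q.round(1),a)
    except Exception as x:print(c,x)
E
```

```text
clock: 9.52
position: [0.5892, -0.0841, 0.0692]
contact_force: [-0.4, 1.0, 4.5]
clock: 10.1
position: [0.5897, -0.0842, 0.0996]
contact_force: [-0.2, 0.3, 0.0]
clock 10.1 pos [ 0.5897 -0.0842  0.0996] F [-0.16  0.29  0.02] tool delta mm [-45.3  48.7  19.6]
blue [304.6 187.8] 63
yellow [329.2 193.7] 111
green attempt to get argmax of an empty sequence
black [333.2 237.8] 12
```

Yellow hasn't moved in the top view, so the trainer stayed put. On to the pulmonary pad.

```bash
python3 -m handwheel '[{"translation":[-0.009,0.0098,0],"angular":[0,0,0],"hand":1},{"translation":[-0.009,0.0097,0],"angular":[0,0,0],"hand":1},{"translation":[-0.009,0.0097,0],"angular":[0,0,0],"hand":1},{"translation":[-0.009,0.0097,0],"angular":[0,0,0],"hand":1},{"translation":[-0.009,0.0097,0],"angular":[0,0,0],"hand":1},{"translation":[0,0,0.005],"angular":[0,0,0],"hand":1},{"translation":[0,0,0.006],"angular":[0,0,0],"hand":1},{"translation":[0,0,0],"angular":[0,0,0],"hand":1},{"translation":[0,0,0],"angular":[0,0,0],"hand":1}]'
python3 -c "
from h import *
rel([.567,-.1467,.075])"
```

```text
clock: 10.9
position: [0.5661, -0.1458, 0.0869]
ee_rot: [-0.001, 0.98, 0.199, -0.001]
contact_force: [-0.5, -0.3, -0.1]
width: -0.0001
gripper_force: 0.0
clock 10.9 pos [ 0.5661 -0.1458  0.0869] F [-0.54 -0.26 -0.11] tool delta mm [ 0.5  1.2 11.9]
```

```bash
python3 -m handwheel '[{"translation":[0,0.001,0.004],"angular":[0,0,0],"hand":1},{"translation":[0,0,0.004],"angular":[0,0,0],"hand":1},{"translation":[0,0,0.003],"angular":[0,0,0],"hand":1},{"translation":[0,0,0.001],"angular":[0,0,0],"hand":1},{"translation":[0,0,0.001],"angular":[0,0,0],"hand":1},{"translation":[0,0,0],"angular":[0,0,0],"hand":1}]'| sed -n '2p;4p'
python3 -m handwheel '[{"translation":[0,0,0.001],"angular":[0,0,0],"hand":1},{"translation":[0,0,0],"angular":[0,0,0],"hand":1}]'| sed -n '2p;4p'
python3 -m handwheel '[{"translation":[0,0,0.001],"angular":[0,0,0],"hand":1},{"translation":[0,0,0],"angular":[0,0,0],"hand":1}]'| sed -n '2p;4p'
```

```text
position: [0.5669, -0.1471, 0.0744]
contact_force: [0.6, 0.2, 0.2]
position: [0.567, -0.1473, 0.0737]
contact_force: [-0.2, 0.7, 0.0]
position: [0.567, -0.1473, 0.0727]
contact_force: [0.3, 1.1, -0.7]
```

```bash
python3 -m handwheel '[{"translation":[0,0,0.001],"angular":[0,0,0],"hand":1},{"translation":[0,0,0.001],"angular":[0,0,0],"hand":1},{"translation":[0,0,0],"angular":[0,0,0],"hand":1}]'| sed -n '2p;4p'
python3 -m handwheel '[{"translation":[0,0,0.001],"angular":[0,0,0],"hand":1},{"translation":[0,0,0],"angular":[0,0,0],"hand":1}]'| sed -n '2p;4p'
```

```text
position: [0.5671, -0.1474, 0.071]
contact_force: [-1.8, 0.6, 3.2]
position: [0.5671, -0.1474, 0.07]
contact_force: [-1.2, 0.5, 4.6]
```

```bash
python3 -m handwheel '[{"translation":[0,0,0.001],"angular":[0,0,0],"hand":1},{"translation":[0,0,0],"angular":[0,0,0],"hand":1},{"translation":[0,0,0],"angular":[0,0,0],"hand":1},{"translation":[0,0,0],"angular":[0,0,0],"hand":1},{"translation":[0,0,0],"angular":[0,0,0],"hand":1},{"translation":[0,0,0],"angular":[0,0,0],"hand":1},{"translation":[0,0,0],"angular":[0,0,0],"hand":1},{"translation":[0,0,0],"angular":[0,0,0],"hand":1},{"translation":[0,0,0],"angular":[0,0,0],"hand":1},{"translation":[0,0,0],"angular":[0,0,0],"hand":1}]'| sed -n '1,2p;4p'
python3 -m handwheel '[{"translation":[0,0,0],"angular":[0,0,0],"hand":1},{"translation":[0,0,0],"angular":[0,0,0],"hand":1},{"translation":[0,0,-0.004],"angular":[0,0,0],"hand":1},{"translation":[0,0,-0.008],"angular":[0,0,0],"hand":1},{"translation":[0,0,-0.009],"angular":[0,0,0],"hand":1},{"translation":[0,0,-0.009],"angular":[0,0,0],"hand":1},{"translation":[0,0,0],"angular":[0,0,0],"hand":1},{"translation":[0,0,0],"angular":[0,0,0],"hand":1}]'| sed -n '1,2p;4p'
python3 -c "
from h import *
rel([.500,-.121,.087])"
```

```text
clock: 12.98
position: [0.5671, -0.1474, 0.0692]
contact_force: [-0.6, 1.0, 5.0]
clock: 13.65
position: [0.5676, -0.1475, 0.0996]
contact_force: [-0.9, 0.0, -0.0]
clock 13.65 pos [ 0.5676 -0.1475  0.0996] F [-0.9   0.02 -0.02] tool delta mm [-51.9 -50.8  12.5]
```

```bash
python3 -m handwheel '[{"translation":[-0.0104,-0.0102,0],"angular":[0,0,0],"hand":1},{"translation":[-0.0104,-0.0102,0],"angular":[0,0,0],"hand":1},{"translation":[-0.0104,-0.0102,0],"angular":[0,0,0],"hand":1},{"translation":[-0.0104,-0.0101,0],"angular":[0,0,0],"hand":1},{"translation":[-0.0104,-0.0101,0],"angular":[0,0,0],"hand":1},{"translation":[0,0,0.006],"angular":[0,0,0],"hand":1},{"translation":[0,0,0.006],"angular":[0,0,0],"hand":1},{"translation":[0,0,0],"angular":[0,0,0],"hand":1},{"translation":[0,0,0],"angular":[0,0,0],"hand":1}]'| sed -n '1,4p'
python3 -c "
from h import *
rel([.500,-.121,.075])"
```

```text
clock: 14.4
position: [0.4999, -0.1211, 0.086]
ee_rot: [-0.0, 0.98, 0.199, -0.0]
contact_force: [0.3, -0.1, 0.0]
clock 14.4 pos [ 0.4999 -0.1211  0.086 ] F [ 0.33 -0.13  0.01] tool delta mm [ 0.2 -0.  11. ]
```

```bash
python3 -m handwheel '[{"translation":[0,0,0.004],"angular":[0,0,0],"hand":1},{"translation":[0,0,0.004],"angular":[0,0,0],"hand":1},{"translation":[0,0,0.003],"angular":[0,0,0],"hand":1},{"translation":[0,0,0.001],"angular":[0,0,0],"hand":1},{"translation":[0,0,0.001],"angular":[0,0,0],"hand":1},{"translation":[0,0,0],"angular":[0,0,0],"hand":1},{"translation":[0,0,0],"angular":[0,0,0],"hand":1}]'| sed -n '2p;4p'
python3 -m handwheel '[{"translation":[0,0,0.001],"angular":[0,0,0],"hand":1},{"translation":[0,0,0],"angular":[0,0,0],"hand":1}]'| sed -n '2p;4p'
python3 -m handwheel '[{"translation":[0,0,0.001],"angular":[0,0,0],"hand":1},{"translation":[0,0,0],"angular":[0,0,0],"hand":1}]'| sed -n '2p;4p'
```

```text
position: [0.4994, -0.1208, 0.0737]
contact_force: [-0.7, 0.5, -0.9]
position: [0.4993, -0.1208, 0.0727]
contact_force: [-0.3, 0.2, 0.0]
position: [0.4994, -0.1209, 0.0719]
contact_force: [-0.1, 0.5, 1.2]
```

```bash
python3 -m handwheel '[{"translation":[0,0,0.001],"angular":[0,0,0],"hand":1},{"translation":[0,0,0.001],"angular":[0,0,0],"hand":1},{"translation":[0,0,0],"angular":[0,0,0],"hand":1}]'| sed -n '2p;4p'
```

```text
position: [0.4994, -0.1209, 0.0699]
contact_force: [-0.8, 0.2, 4.2]
```

```bash
python3 -m handwheel '[{"translation":[0,0,0.001],"angular":[0,0,0],"hand":1},{"translation":[0,0,0],"angular":[0,0,0],"hand":1},{"translation":[0,0,0],"angular":[0,0,0],"hand":1},{"translation":[0,0,0],"angular":[0,0,0],"hand":1},{"translation":[0,0,0],"angular":[0,0,0],"hand":1},{"translation":[0,0,0],"angular":[0,0,0],"hand":1},{"translation":[0,0,0],"angular":[0,0,0],"hand":1},{"translation":[0,0,0],"angular":[0,0,0],"hand":1},{"translation":[0,0,0],"angular":[0,0,0],"hand":1},{"translation":[0,0,0],"angular":[0,0,0],"hand":1}]'| sed -n '1,2p;4p'
python3 -m handwheel '[{"translation":[0,0,0],"angular":[0,0,0],"hand":1},{"translation":[0,0,0],"angular":[0,0,0],"hand":1},{"translation":[0,0,-0.004],"angular":[0,0,0],"hand":1},{"translation":[0,0,-0.008],"angular":[0,0,0],"hand":1},{"translation":[0,0,-0.009],"angular":[0,0,0],"hand":1},{"translation":[0,0,-0.009],"angular":[0,0,0],"hand":1},{"translation":[0,0,0],"angular":[0,0,0],"hand":1},{"translation":[0,0,0],"angular":[0,0,0],"hand":1}]'| sed -n '1,2p;4p'
python3 -c "
from h import *
rel([.4505,-.1675,.087])"
```

```text
clock: 16.4
position: [0.4994, -0.1209, 0.0692]
contact_force: [-1.2, 0.6, 5.6]
clock: 17.07
position: [0.4999, -0.121, 0.0995]
contact_force: [1.1, -0.5, -0.2]
clock 17.07 pos [ 0.4999 -0.121   0.0995] F [ 1.05 -0.46 -0.22] tool delta mm [-63.6  23.5  12.5]
```

```bash
python3 -m handwheel '[{"translation":[-0.0127,0.0047,0],"angular":[0,0,0],"hand":1},{"translation":[-0.0127,0.0047,0],"angular":[0,0,0],"hand":1},{"translation":[-0.0127,0.0047,0],"angular":[0,0,0],"hand":1},{"translation":[-0.0127,0.0047,0],"angular":[0,0,0],"hand":1},{"translation":[-0.0127,0.0047,0],"angular":[0,0,0],"hand":1},{"translation":[0,0,0.006],"angular":[0,0,0],"hand":1},{"translation":[0,0,0.006],"angular":[0,0,0],"hand":1},{"translation":[0,0,0],"angular":[0,0,0],"hand":1},{"translation":[0,0,0],"angular":[0,0,0],"hand":1}]'| sed -n '1,4p'
python3 -c "
from h import *
rel([.4505,-.1675,.075])"
```

```text
clock: 17.82
position: [0.4496, -0.1668, 0.0859]
ee_rot: [-0.001, 0.98, 0.199, -0.001]
contact_force: [-0.6, 0.7, -1.0]
clock 17.82 pos [ 0.4496 -0.1668  0.0859] F [-0.56  0.73 -1.04] tool delta mm [ 0.6  1.  10.9]
```

```bash
python3 -m handwheel '[{"translation":[0.0005,0.0005,0.004],"angular":[0,0,0],"hand":1},{"translation":[0,0,0.004],"angular":[0,0,0],"hand":1},{"translation":[0,0,0.003],"angular":[0,0,0],"hand":1},{"translation":[0,0,0.001],"angular":[0,0,0],"hand":1},{"translation":[0,0,0.001],"angular":[0,0,0],"hand":1},{"translation":[0,0,0],"angular":[0,0,0],"hand":1},{"translation":[0,0,0],"angular":[0,0,0],"hand":1}]'| sed -n '2p;4p'
python3 -m handwheel '[{"translation":[0,0,0.001],"angular":[0,0,0],"hand":1},{"translation":[0,0,0],"angular":[0,0,0],"hand":1}]'| sed -n '2p;4p'
python3 -m handwheel '[{"translation":[0,0,0.001],"angular":[0,0,0],"hand":1},{"translation":[0,0,0],"angular":[0,0,0],"hand":1}]'| sed -n '2p;4p'
```

```text
position: [0.4507, -0.1675, 0.0737]
contact_force: [-0.0, -0.1, 0.3]
position: [0.4507, -0.1675, 0.0727]
contact_force: [-0.0, 0.3, -0.6]
position: [0.4508, -0.1676, 0.0719]
contact_force: [-1.1, 0.9, 2.6]
```

```bash
python3 -m handwheel '[{"translation":[0,0,0.001],"angular":[0,0,0],"hand":1},{"translation":[0,0,0.001],"angular":[0,0,0],"hand":1},{"translation":[0,0,0],"angular":[0,0,0],"hand":1}]'| sed -n '2p;4p'
```

```text
position: [0.4508, -0.1676, 0.0699]
contact_force: [-1.5, -0.2, 4.7]
```

```bash
python3 -m handwheel '[{"translation":[0,0,0.001],"angular":[0,0,0],"hand":1},{"translation":[0,0,0],"angular":[0,0,0],"hand":1},{"translation":[0,0,0],"angular":[0,0,0],"hand":1},{"translation":[0,0,0],"angular":[0,0,0],"hand":1},{"translation":[0,0,0],"angular":[0,0,0],"hand":1},{"translation":[0,0,0],"angular":[0,0,0],"hand":1},{"translation":[0,0,0],"angular":[0,0,0],"hand":1},{"translation":[0,0,0],"angular":[0,0,0],"hand":1},{"translation":[0,0,0],"angular":[0,0,0],"hand":1},{"translation":[0,0,0],"angular":[0,0,0],"hand":1}]'| sed -n '1,2p;4p'
python3 -m handwheel '[{"translation":[0,0,0],"angular":[0,0,0],"hand":1},{"translation":[0,0,0],"angular":[0,0,0],"hand":1},{"translation":[0,0,-0.004],"angular":[0,0,0],"hand":1},{"translation":[0,0,-0.01],"angular":[0,0,0],"hand":1},{"translation":[0,0,-0.02],"angular":[0,0,0],"hand":1},{"translation":[0,0,-0.02],"angular":[0,0,0],"hand":1},{"translation":[0,0,-0.02],"angular":[0,0,0],"hand":1},{"translation":[0,0,-0.01],"angular":[0,0,0],"hand":1},{"translation":[0,0,0],"angular":[0,0,0],"hand":1},{"translation":[0,0,0],"angular":[0,0,0],"hand":1}]'| sed -n '1,2p;4p'
python3 - <<'E'
from h import *
from rig import manip
im=manip.get_image("scene")
for c,p in dict(blue=(260,195),yellow=(255,177),green=(277,172),black=(282,154)).items():
    try:q,a=centre(im,c,p);print(c,q.round(1),a)
    except Exception as x:print(c,x)
cv2.imwrite("pics/end.png",im[:,:,::-1])
E
```

```text
clock: 19.82
position: [0.4508, -0.1676, 0.0691]
contact_force: [-0.9, 0.2, 5.8]
clock: 20.65
position: [0.4505, -0.1674, 0.1525]
contact_force: [0.5, 0.0, -0.5]
blue [259.5 193.7] 56
yellow [253.7 175.9] 55
green [277. 171.] 47
black [281.7 154.3] 66
```

View pics/end.png

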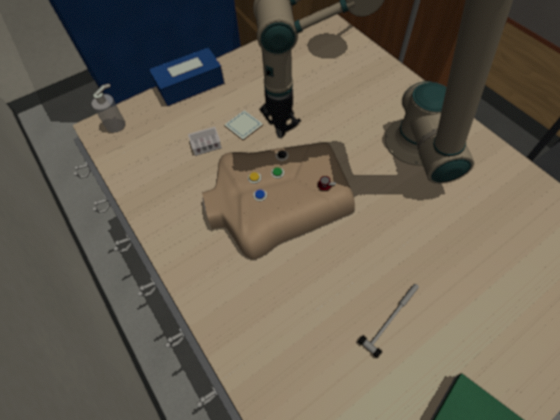

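The end view shows the pads at the same pixels as at the start (blue 259.5,193.7; green 277,171). The other things are unmoved and the gripper is well clear.

```bash
python3 -c "
from rig import manip
print(manip.sign_off())"
```

```text
the job is handed in; nothing more can be done
None
```

I pressed the four pads in order (blue, yellow, green, black), each by about 3–4 mm at roughly 5–6 N for a little over a second, came clear of each before the next, left everything else where it was, and handed the job in at about 21 s.

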